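# Slide the breakfast board off the chopping block and rack it

## Task

Put the small breakfast board away: slide it out over the open edge of the chopping block until it sticks out far enough to be gripped, pick it up by that edge, and lower it into one of the two slots of the board rack. It must stand there on its long edge, set down on the rack's wooden foot before you let go; do not upset the mug, the pepper mill or the salt shaker.

Things in the scene. Friction and masses are not known exactly. Their poses are not given: they have to be found in the camera images.
- block: dark wooden chopping block, 180 (x) x 250 (y) x 77 mm high, fixed to the worktop for the job. Origin: centre of its underside; z up. Its flat bed is 70 mm above the worktop; a rim 22 mm wide rises 7 mm above the bed along the +x, +y and -y sides (inner faces at x = +68, y = +-103 mm). The -x side is open, without a rim: the upright face there is at x = -90 mm.
- block_edge (a point): middle of the block's open edge, at bed height (block frame -90, 0, 70 mm); axes as the block's: -x points horizontally outward over the edge
- board_center (a point): centre of the small light wooden breakfast board, a loose rigid plate 140 (x) x 190 (y) x 9 mm, 0.12 to 0.25 kg. It starts flat on the block's bed inside the rim, 2 mm proud of it, with gaps too narrow for fingers. Pressed from above with 5 to 20 N by rubber fingertips it can be dragged; the rim guides it. Axes: x across (140 mm), y along (190 mm), z normal to its upper face
- board_edge (a point): middle of the board's long edge on the open side of the block (board frame -70, 0 mm, half-way through the 9 mm thickness); at the start 0 to 15 mm inside the block's open edge. Axes as the board's. Pinched from above and below at this edge by a tilted gripper and lifted, the board swings to line up with the fingers
- rack: board rack, fixed: wooden foot 120 (x) x 180 (y) x 14 mm with three upright hoops of 6 mm steel wire, 130 mm wide along y, their tops 103 mm above the worktop, at x = -42, 0 and +42 mm. Between them are two slots that run along y, each 36 mm clear, open at the top and at the ends. Origin: centre of the underside; z up
- rack_slot0 (a point): middle of the floor of the slot at x = -21 mm of the rack, 14 mm above the worktop; axes as the rack's (slot runs along y)
- rack_slot1 (a point): middle of the floor of the slot at x = +21 mm of the rack, 14 mm above the worktop; axes as the rack's
- mug_center (a point): bystander: loose pinkish mug with a heart, 106 x 73 x 88 mm high; point on its axis half-way up
- mill_center (a point): bystander: loose wooden pepper mill, 58 mm across, 170 mm high; point on its axis half-way up
- shaker_center (a point): bystander: loose clear salt shaker with grey top, 44 mm across, 90 mm high; point on its axis half-way up

How it is judged:
On the way, in this order (a step that is already met when the one before it is completed fails the run):
1. the board has been slid out, still flat on the block, so that it overhangs the open edge by at least 20 mm (x of board_edge in the frame of block_edge below -0.02 m and x of board_center in the frame of block_edge above 0 m and angle between board_center's own z axis and vertical below 0.15 rad and contact force between board and block above 0.1 N), for 0.1 s.
2. the board is held in the fingers, clear of the block (contact force between the fingers and board above 0.5 N and contact force between board and block below 0.05 N and height (world z) of board_center above 0.11 m), for 0.1 s.
3. still held, the board stands on the rack's foot in a slot (contact force between the fingers and board above 0.5 N and z of board_center in the frame of rack below 0.092 m and contact force between board and rack above 0.2 N and angle between board_center's own z axis and vertical between 1.2 and 1.94 rad and horizontal distance between board_center and rack below 0.06 m), for 0.1 s.
At the end, for the whole second after the job is handed in: the board stands on its long edge on the rack's foot in one of the two slots, along the slot within 0.25 rad, leaning at most 0.37 rad, its centre within 40 mm of the rack's middle along the slot, released and not moving (below 0.1 m/s, so it may still settle against a hoop) ((x of board_center in the frame of rack between 0.004 and 0.038 m or x of board_center in the frame of rack between -0.038 and -0.004 m) and y of board_center in the frame of rack between -0.04 and 0.04 m and z of board_center in the frame of rack between 0.07 and 0.092 m and angle between the y axis of board_center and the y axis of rack, either way round below 0.25 rad and angle between board_center's own z axis and vertical between 1.2 and 1.94 rad and linear speed of board below 0.1 m/s and contact force between the fingers and board below 0.05 N); the robot touches nothing.
It fails at once if the mug is shifted more than 30 mm or tipped (distance of mug_center from where it was at the start of the episode above 0.03 m or angle between mug_center's own z axis and vertical above 0.4 rad).
It fails at once if the pepper mill is shifted more than 30 mm or tipped (distance of mill_center from where it was at the start of the episode above 0.03 m or angle between mill_center's own z axis and vertical above 0.4 rad).
It fails at once if the salt shaker is shifted more than 30 mm or tipped (distance of shaker_center from where it was at the start of the episode above 0.03 m or angle between shaker_center's own z axis and vertical above 0.4 rad).
It also fails if it takes over 61 s, if anything falls off the work surface, if the arm or the gripper's body presses on something with over 40 N, if the wrist force passes 120 N, or if a joint passes its speed limit or range.

## Robot

A 6-joint arm with a two-finger parallel gripper is mounted at the origin on a cart in front of the work surface, level with it; the furniture and walls round the work are solid. World frame = base frame: x ahead of the robot, y to its left, z up, the work surface at z = 0. Lengths are in m, angles in rad, forces in N, time in s.
With the tool pointing down it reaches from about 0.3 to 0.775 m from the base axis. Payload 14.6 kg.
Tool frame: the origin (TCP) lies midway between the tips of the shut fingers; the grasp point (between the pads) lies 19 mm behind it (ctrl.hold_point_z is the distance from the TCP to the grasp point, in m); z points along the fingers, x is the direction in which the jaws open and shut, and the axes are right-handed (so a half turn about z gives the same grasp; the last joint's range is limited). The gripper opens to 94 mm and grips with 3 to 60 N. Pads are 16 mm wide; open, the fingers measure 119 mm over their backs; the gripper's body (75 mm by 177 mm) begins 78 mm behind the grasp point.
Start: joints at [-0.067, 0.3, 1.521, -0, 1.321, -0.067], TCP at [0.55, -0, 0.205] pointing down, gripper open.
Joint ranges: [-3.03, 3.03], [-0.79, 2.21], [0.23, 2.52], [-1.04, 4.18], [0, 3.07], [-2.55, 2.55]. Speed limits (rad/s): [2.22, 2.22, 2.57, 3.14, 3.14, 3.14].

## Interface

Orientations are given as [roll, pitch, yaw] about the fixed x, y, z axes, in that order (R = Rz(yaw) Ry(pitch) Rx(roll)).
In Python, from station import ctrl, viewer, ticket, nets gives the robot as it stands.
- The arm moves only by the tool carry_out, never from a script. Its argument "commands" is one flat list of numbers, 7 for each row, row after row: the closure, from -1 (fully open) to 1 (shut), so that 0 is half open, then the shift along the world's x, y, z in cm, then the turn, a rotation vector about the world's x, y, z in rad. In form: [gripper, tx, ty, tz, ax, ay, az, gripper, tx, ty, tz, ax, ay, az, ...]. A call has 1 to 12 rows; each row is the pose to reach, as a shift and turn from the pose measured when the call began; what a row does not reach only later rows make up. A row lasts 1/12 s, in which the tool goes at most 41.7 mm and 7.16 degrees, less where a joint would pass 70% of its speed; a pose out of reach is approached as far as the arm can. A call with a gripper value outside its range is refused whole. The fingers move at their own pace and stop on an object; "force" is the grip in N (left out, the last holds). Time passes only in rows, so rows that repeat a pose let the fingers close. It gives the time, the measured TCP pose, the force and the opening at its end, in the units of the state.
- ctrl.get_obs(): the state, without advancing time (a new reading comes with each control period).
- viewer.camera(name): name is "scene" or "side" or "wrist"; returns (picture, depth): 384x512x3 uint8, blue, green, red; 384x512 float32, m along the optical axis (not along the pixel's ray), 0 where there is no reading.
- viewer.camera_info(name): a dict with "fx", "fy", "cx", "cy" (pixels), "R" (3x3) and "t" (3): a world point X has camera coordinates R X + t. Camera axes: x right, y down, z forward; pixel columns grow to the right and rows downward; lengths in m; the calibration is good to about 2 mm. A picture is of the moment at which its call begins: read the wrist's pose just before it. camera_info takes no time and is no camera call; for the wrist camera it gives the pose at the moment of the call.
- ticket.hand_in(): hands the job in, once; it reports no verdict.
Trained networks look in the newest picture that a camera, given by its name, has taken for a name from the list of things; names that differ only in an ending like _2 or _b are one class to them, and where a whole thing is asked for, a point or a joint stands for the part that bears it (a point fixed in the world has none). Each returns a list of dicts, best first, with "confidence" (0 to 1); they miss things now and then, are a little off and sometimes report something else, mostly with a low value. They report only what shows in the picture. A call takes as long as a camera call.
- nets.silhouettes(camera, thing): "region" (384x512 bool, what is visible of it) and "extent" ([left, top, right, bottom] in pixels, round what is visible of it).
The state is a dict: "time_s": time; "qpos": joint angles; "joint_vel": joint speeds; "tau": joint torques, N m; "ee_pos": TCP position; "eef_rot": TCP orientation; "force": force on the tool from outside, world axes, zero at the start; "moment": the same for the moment, N m; "grip_width": finger opening in m.
Only numpy, scipy, OpenCV 4.12 (cv2) and the standard library are available. Lean on these libraries where they do the work, as an engineer would, in place of code of your own. Each camera call takes 0.05 s, during which the arm holds its last target. There are 200 camera calls.

## Working session

There is one attempt and no reset: what is moved stays moved. The work goes in short steps, Python scripts to look and compute and a tool call to move; the robot and the scene stay as the last step left them, time stands still between calls to the robot, and variables do not carry over. Pictures are saved under pics/ and viewed, about 8 in all and at most 12, crops included, and the job is handed in when it is done.

Besides the shell and the picture viewer there is one more tool, called by a JSON object that holds its "fn" and its "kwargs", one argument or row to a line. carry_out: Moves the arm, as the interface text tells. Its arguments: {"type":"object","properties":{"commands":{"type":"array","items":{"type":"number"}},"force":{"type":"number"}},"required":["commands"]}

```bash
ls; mkdir -p pics; cat > h.py <<'E'
import numpy as np, cv2
from station import ctrl, viewer, ticket, nets
def cloud(cam):
    im,d=viewer.camera(cam); k=viewer.camera_info(cam)
    v,u=np.mgrid[:384,:512]
    P=np.stack([(u-k['cx'])/k['fx']*d,(v-k['cy'])/k['fy']*d,d],-1)
    W=(P-np.array(k['t']))@np.array(k['R'])
    W[d<=0]=np.nan
    return im,W
E
python3 - <<'E'
from h import *
o=ctrl.get_obs();print(o)
ims=[]
for c in['scene','side']:
    im,W=cloud(c);ims.append(im);np.save(c+'.npy',W)
    for n in['block','board_center','rack','mug_center','mill_center','shaker_center']:
        r=nets.silhouettes(c,n)
        for q in r[:2]:
            p=W[q['region']];p=p[~np.isnan(p[:,0])]
            print(c,n,round(q['confidence'],2),q['extent'],len(p),np.round(np.percentile(p,[2,50,98],axis=0),3).tolist() if len(p) else '')
cv2.imwrite('pics/a.png',np.vstack([ims[0],ims[1]])[:, :]); cv2.imwrite('pics/a.png',cv2.resize(np.hstack(ims),(800,300)))
E
```

```text
pics
{'time_s': 0.0, 'qpos': array([-6.65976862e-02,  3.00479217e-01,  1.52158107e+00, -2.33711405e-05,
        1.32068570e+00, -6.65786810e-02]), 'joint_vel': array([ 0.00026736,  0.00129994,  0.00040936, -0.00029557,  0.0007748 ,
       -0.0009067 ]), 'tau': array([-1.53750298e-03, -5.31805658e+01, -3.52735734e+01,  7.07558286e-02,
        2.43994006e-02, -4.79655944e-05]), 'ee_pos': array([5.49740156e-01, 9.52795279e-06, 2.04881882e-01]), 'eef_rot': array([-3.14153851e+00,  1.15227745e-03, -1.31763596e-05]), 'force': array([-0.52975556,  0.62786513, -0.35246899]), 'moment': array([ 0.07256318, -0.01753285, -0.01668108]), 'grip_width': 0.09374241308471382}
scene block 0.6 [180.1, 155.6, 263.4, 218.7] 1668 [[0.358, 0.048, 0.014], [0.455, 0.14, 0.07], [0.631, 0.291, 0.082]]
scene board_center 0.84 [189.6, 160.2, 255.8, 204.6] 1512 [[0.4, 0.086, 0.074], [0.494, 0.169, 0.08], [0.593, 0.256, 0.085]]
scene rack 0.96 [288.7, 209.6, 346.0, 265.7] 1686 [[0.381, -0.296, 0.004], [0.461, -0.231, 0.015], [0.56, -0.167, 0.105]]
scene mug_center 0.85 [276.5, 155.7, 298.7, 181.8] 423 [[0.646, -0.0
[... 854 characters left out ...]
[[0.383, -0.288, 0.002], [0.465, -0.212, 0.012], [0.561, -0.158, 0.039]]
side rack 0.64 [177.0, 181.5, 279.9, 256.4] 2322 [[0.358, 0.07, 0.01], [0.461, 0.231, 0.058], [0.646, 0.313, 0.077]]
side mug_center 0.71 [199.1, 165.8, 231.7, 189.1] 642 [[0.643, -0.147, -0.002], [0.689, 0.006, 0.06], [0.806, 0.032, 0.087]]
side mill_center 0.86 [224.5, 219.3, 248.4, 292.3] 1382 [[0.329, 0.357, 0.004], [0.343, 0.384, 0.079], [0.372, 0.395, 0.158]]
side mill_center 0.43 [271.8, 150.6, 326.4, 196.1] 1147 [[0.384, -0.447, -0.007], [0.475, -0.218, 0.012], [0.602, -0.159, 0.101]]
side shaker_center 0.68 [340.6, 158.0, 351.4, 179.2] 234 [[0.324, -0.348, 0.004], [0.339, -0.331, 0.046], [0.361, -0.322, 0.086]]
```

View pics/a.png

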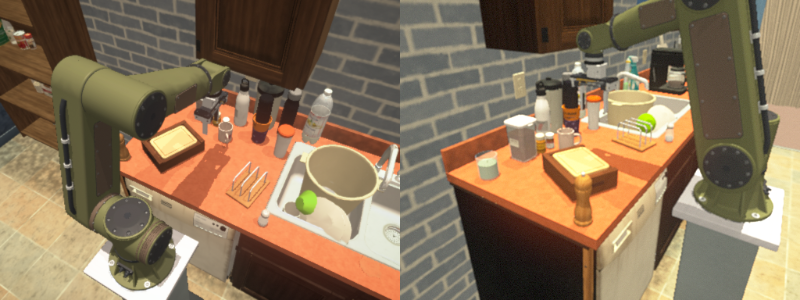

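```bash
python3 - <<'E'
from h import *
W={c:np.load(c+'.npy').reshape(-1,3) for c in('scene','side')}
def rect(p,t):
    r=cv2.minAreaRect((p[:,:2]*1000).astype(np.float32));print(t,len(p),np.round(r[0],1),np.round(r[1],1),round(r[2],1)); print(np.round(cv2.boxPoints(r)).tolist())
import cv2
for c in('scene','side'):
    im,_=viewer.camera(c)
    q=[x for x in nets.silhouettes(c,'board_center')][0]['region'].ravel()
    p=W[c][q]; p=p[(p[:,2]>.06)&(p[:,2]<.095)];rect(p,c+' board')
    p=W[c];k=(p[:,2]>.055)&(p[:,2]<.095)&(p[:,0]>.3)&(p[:,0]<.66)&(p[:,1]>.0)&(p[:,1]<.33);rect(p[k],c+' blocktop')
    k=(p[:,2]>.008)&(p[:,2]<.022)&(p[:,0]>.36)&(p[:,0]<.6)&(p[:,1]>-.33)&(p[:,1]<-.13);rect(p[k],c+' foot')
    k=(p[:,2]>.09)&(p[:,2]<.11)&(p[:,0]>.36)&(p[:,0]<.6)&(p[:,1]>-.33)&(p[:,1]<-.13)
    print('hoops',k.sum());print(np.round(p[k][::max(1,k.sum()//30)],3).tolist())
E
```

```text
scene board 1433 [501.2 174.4] [149.9 190.5] 63.7
[[383.0, 149.0], [553.0, 65.0], [620.0, 199.0], [449.0, 284.0]]
scene blocktop 2615 [502.8 177.5] [186.9 253.3] 62.8
[[347.0, 152.0], [573.0, 36.0], [658.0, 203.0], [433.0, 319.0]]
scene foot 1338 [ 471.2 -231.2] [120.3 183. ] 78.2
[[369.0, -271.0], [548.0, -309.0], [573.0, -191.0], [394.0, -154.0]]
hoops 188
[[0.534, -0.201, 0.103], [0.54, -0.206, 0.094], [0.513, -0.198, 0.102], [0.527, -0.243, 0.103], [0.52, -0.242, 0.105], [0.516, -0.24, 0.102], [0.512, -0.242, 0.103], [0.471, -0.187, 0.105], [0.464, -0.189, 0.109], [0.463, -0.19, 0.105], [0.456, -0.182, 0.103], [0.507, -0.282, 0.106], [0.479, -0.23, 0.101], [0.447, -0.186, 0.105], [0.441, -0.182, 0.103], [0.494, -0.28, 0.103], [0.485, -0.276, 0.106], [0.459, -0.228, 0.101], [0.428, -0.18, 0.102], [0.425, -0.179, 0.099], [0.422, -0.177, 0.096], [0.418, -0.175, 0.094], [0.464, -0.274, 0.103], [0.457, -0.273, 0.105], [0.455, -0.274, 0.103], [0.449, -0.273, 0.104], [0.416, -0.218, 0.098], [0.413, -0.219, 0.097], [0.427, -0.264, 0.104], [0.411, -0.26, 0.105], [0.406, -0.26, 0.1], [0.39
[... 425 characters left out ...]
.499, -0.273, 0.099], [0.527, -0.239, 0.1], [0.481, -0.269, 0.1], [0.527, -0.239, 0.096], [0.506, -0.238, 0.1], [0.456, -0.267, 0.101], [0.503, -0.232, 0.099], [0.455, -0.266, 0.098], [0.539, -0.2, 0.098], [0.491, -0.232, 0.097], [0.447, -0.265, 0.096], [0.427, -0.263, 0.101], [0.524, -0.193, 0.099], [0.477, -0.229, 0.097], [0.43, -0.262, 0.097], [0.545, -0.195, 0.09], [0.498, -0.19, 0.102], [0.453, -0.226, 0.099], [0.505, -0.195, 0.095], [0.482, -0.189, 0.101], [0.436, -0.222, 0.1], [0.481, -0.186, 0.099], [0.43, -0.217, 0.1], [0.476, -0.186, 0.096], [0.457, -0.185, 0.101], [0.459, -0.181, 0.098], [0.423, -0.22, 0.093], [0.443, -0.179, 0.098], [0.413, -0.216, 0.092], [0.425, -0.173, 0.097]]
```

```bash
python3 - <<'E'
from h import *
print([a for a in dir(ctrl) if a[0]!='_'],ctrl.hold_point_z)
a,_=viewer.camera('scene');b,_=viewer.camera('side')
f=lambda im,x,y:cv2.resize(im[y:y+100,x:x+130],(390,300),interpolation=3)
cv2.imwrite('pics/b.png',np.vstack([np.hstack([f(a,160,140),f(b,170,165)]),np.hstack([f(a,270,190),f(b,250,120)])]))
E
```

```text
['MotionError', 'get_obs', 'hold_point_z'] 0.0188
```

View pics/b.png

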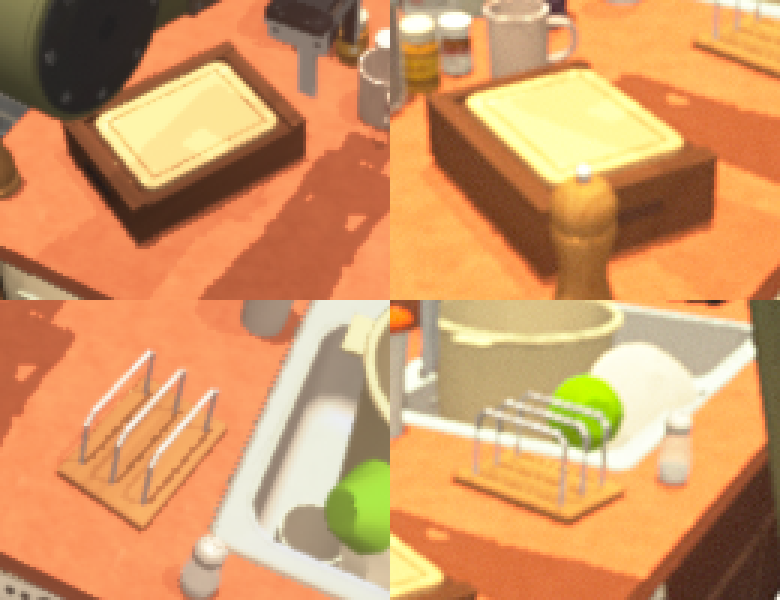

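{"fn": "carry_out", "kwargs": {
  "commands": [1,-4.3,18.5,-5.5,0,0,1.105,1,-4.3,18.5,-5.5,0,0,1.105,1,-4.3,18.5,-5.5,0,0,1.105,1,-4.3,18.5,-5.5,0,0,1.105,1,-4.3,18.5,-5.5,0,0,1.105,1,-4.3,18.5,-5.5,0,0,1.105,1,-4.3,18.5,-5.5,0,0,1.105,1,-4.3,18.5,-5.5,0,0,1.105,1,-4.3,18.5,-5.5,0,0,1.105,1,-4.3,18.5,-5.5,0,0,1.105,1,-4.3,18.5,-5.5,0,0,1.105],
  "force": 20
}}

```text
time_s: 1.92
ee_pos: [0.507, 0.185, 0.1505]
eef_rot: [3.142, -0.0, 1.102]
force: [0.1, -0.6, 0.7]
grip_width: 0.0242
```

{"fn": "carry_out", "kwargs": {
  "commands": [1,0,0,-4,0,0,0,1,0,0,-6.4,0,0,0,1,0,0,-6.8,0,0,0,1,0,0,-7.0,0,0,0,1,0,0,-7.1,0,0,0,1,0,0,-7.2,0,0,0,1,0,0,-7.2,0,0,0]
}}

```text
time_s: 2.5
ee_pos: [0.5074, 0.1851, 0.0793]
eef_rot: [3.141, -0.001, 1.101]
force: [0.6, -0.1, -0.3]
grip_width: 0.0003
```

```bash
python3 -c "
from h import *
o=ctrl.get_obs();print(o['qpos'].round(3),o['ee_pos'],o['force'],o['grip_width'])"
```

```text
[ 0.282  0.416  1.678 -0.     1.046 -0.819] [0.50742467 0.18508388 0.07933168] [ 0.64900174 -0.10074666 -0.27161299] 0.0003477324472267063
```

{"fn": "carry_out", "kwargs": {
  "commands": [1,0,0,-0.1,0,0,0,1,0,0,-0.2,0,0,0,1,0,0,-0.2,0,0,0]
}}

```text
time_s: 2.75
ee_pos: [0.5083, 0.1853, 0.0792]
eef_rot: [3.139, -0.003, 1.1]
force: [-3.5, -0.5, 14.4]
grip_width: 0.0003
```

{"fn": "carry_out", "kwargs": {
  "commands": [1,-0.22,-0.45,-0.2,0,0,0,1,-0.45,-0.89,-0.2,0,0,0,1,-0.67,-1.34,-0.2,0,0,0,1,-0.9,-1.78,-0.2,0,0,0,1,-1.12,-2.23,-0.2,0,0,0,1,-1.35,-2.68,-0.2,0,0,0,1,-1.57,-3.12,-0.2,0,0,0,1,-1.8,-3.57,-0.2,0,0,0,1,-2.02,-4.02,-0.2,0,0,0,1,-2.25,-4.46,-0.2,0,0,0,1,-2.25,-4.46,-0.2,0,0,0]
}}

```text
time_s: 3.67
ee_pos: [0.487, 0.1406, 0.0792]
eef_rot: [3.135, -0.006, 1.1]
force: [-1.8, -2.4, 14.2]
grip_width: 0.0005
```

```bash
cat >> h.py <<'E'
def board(c):
    im,W=cloud(c)
    q=nets.silhouettes(c,'board_center')[0]['region']
    p=W[q];p=p[(p[:,2]>.06)&(p[:,2]<.095)]
    r=cv2.minAreaRect((p[:,:2]*1000).astype(np.float32));print(c,len(p),np.round(r[0],1),np.round(r[1],1),round(r[2],1),np.round(cv2.boxPoints(r)).tolist(),p[:,2].mean())
    return im
E
python3 - <<'E'
from h import *
a,b=board('scene'),board('side')
f=lambda im,x,y:cv2.resize(im[y:y+100,x:x+130],(390,300),interpolation=3)
cv2.imwrite('pics/c.png',np.hstack([f(a,160,140),f(b,170,165)]))
E
```

```text
scene 1293 [480.4 126.3] [144.4 192.5] 63.7 [[362.0, 104.0], [535.0, 19.0], [599.0, 148.0], [426.0, 234.0]] 0.0802127467644266
side 1483 [480.1 129.6] [142. 215.] 64.0 [[352.0, 113.0], [546.0, 19.0], [608.0, 146.0], [415.0, 240.0]] 0.07688812454577523
```

View pics/c.png

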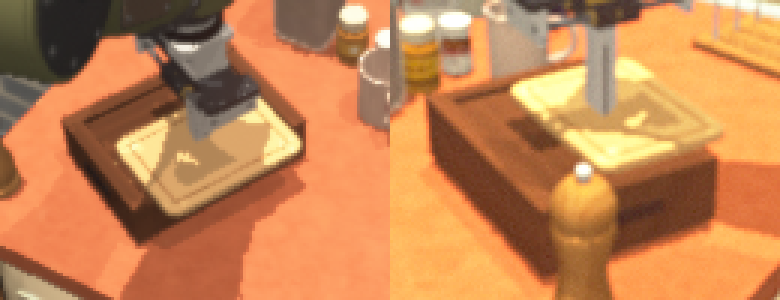

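{"fn": "carry_out", "kwargs": {
  "commands": [1,0,0,4,0,0,0,-1,0,0,8,0,0,0,-1,-1.5,-3.5,12,0,0,0,-1,-5.7,-11.3,14,0.935,-0.47,0,-1,-5.7,-11.3,14,0.935,-0.47,0,-1,-5.7,-11.3,14,0.935,-0.47,0,-1,-5.7,-11.3,14,0.935,-0.47,0,-1,-5.7,-11.3,14,0.935,-0.47,0,-1,-5.7,-11.3,14,0.935,-0.47,0,-1,-5.7,-11.3,14,0.935,-0.47,0,-1,-5.7,-11.3,14,0.935,-0.47,0,-1,-5.7,-11.3,14,0.935,-0.47,0]
}}

```text
time_s: 4.87
ee_pos: [0.43, 0.0268, 0.2196]
eef_rot: [3.141, -1.058, 1.094]
force: [0.1, -0.2, 0.2]
grip_width: 0.0703
```

```bash
cat > s.py <<'E'
from h import *
from scipy.spatial.transform import Rotation as R
o=ctrl.get_obs();r=R.from_euler('xyz',o['eef_rot']).as_matrix()
print(o['time_s'],'q',o['qpos'].round(2),'tcp',(o['ee_pos']*1000).round(1),'hold',((o['ee_pos']-.0188*r[:,2])*1000).round(1),'\nd',r[:,2].round(3),'n',r[:,0].round(3),'F',o['force'].round(1),'M',o['moment'].round(2),o['grip_width'].round(4))
i=np.array([.449,.893,0]);D=np.sqrt(.75)*i-np.array([0,0,.5]);n=.5*i+np.array([0,0,np.sqrt(.75)])
T=np.stack([n,np.cross(D,n),D],1)
print('turn to theta60:',R.from_matrix(T@r.T).as_rotvec().round(3))
E
python3 s.py
```

```text
Traceback (most recent call last):
  File "s.py", line 4, in <module>
    print(o['time_s'],'q',o['qpos'].round(2),'tcp',(o['ee_pos']*1000).round(1),'hold',((o['ee_pos']-.0188*r[:,2])*1000).round(1),'\nd',r[:,2].round(3),'n',r[:,0].round(3),'F',o['force'].round(1),'M',o['moment'].round(2),o['grip_width'].round(4))
                                                                                                                                                                                                                            ^^^^^^^^^^^^^^^^^^^^^
AttributeError: 'float' object has no attribute 'round'
```

```bash
sed -i "s/o\['grip_width'\].round(4)/o['grip_width']/" s.py; python3 s.py; python3 - <<'E'
from h import *
a,b=board('scene'),board('side')
w,W=cloud('wrist');np.save('w.npy',W)
f=lambda im,x,y:cv2.resize(im[y:y+130,x:x+160],(390,300),interpolation=3)
cv2.imwrite('pics/d.png',np.hstack([f(a,150,130),cv2.resize(w,(400,300))]))
E
```

```text
4.8667 q [-0.62  0.06  2.12  1.07  1.38 -2.18] tcp [430.   26.8 219.6] hold [422.5  12.3 228.8] 
d [ 0.4    0.774 -0.491] n [0.225 0.436 0.871] F [ 0.1 -0.2  0.2] M [-0.29  0.07  0.05] 0.07034451232851227
turn to theta60: [-0.01   0.005  0.011]Traceback (most recent call last):
  File "<stdin>", line 2, in <module>
  File "h.py", line 12, in board
    q=nets.silhouettes(c,'board_center')[0]['region']
      ~~~~~~~~~~~~~~~~~~~~~~~~~~~~~~~~~~^^^
IndexError: list index out of range
```

```bash
python3 - <<'E'
from h import *
a,_=viewer.camera('scene')
try: board('side')
except Exception as e: print(e)
w,W=cloud('wrist');np.save('w.npy',W)
f=lambda im,x,y:cv2.resize(im[y:y+130,x:x+160],(390,300),interpolation=3)
cv2.imwrite('pics/d.png',np.hstack([f(a,150,130),cv2.resize(w,(400,300))]))
p=W.reshape(-1,3); p=p[(p[:,2]>.073)&(p[:,2]<.084)&(p[:,0]>.33)&(p[:,0]<.66)&(p[:,1]>0)&(p[:,1]<.33)]
r=cv2.minAreaRect((p[:,:2]*1000).astype(np.float32));print(len(p),r,cv2.boxPoints(r).round(),np.median(p[:,2]))
E
```

```text
side 1666 [482.3 130.9] [148.4 211.6] 65.8 [[355.0, 107.0], [548.0, 20.0], [609.0, 155.0], [416.0, 242.0]] 0.0766879305613443
17547 ((495.6603088378906, 159.1821746826172), (218.5818634033203, 249.62057495117188), 63.83952713012695) [[335. 116.]
 [560.   6.]
 [656. 202.]
 [432. 312.]] 0.08007364200318112
```

View pics/d.png

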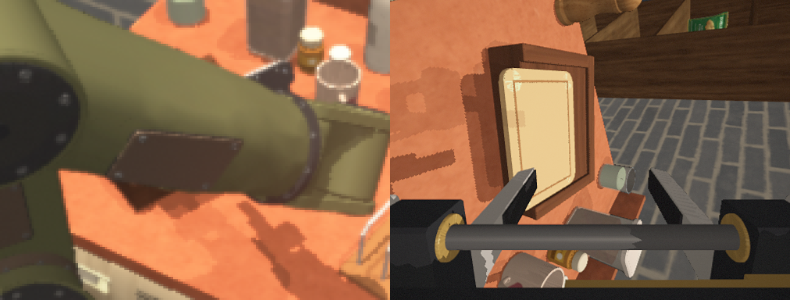

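{"fn": "carry_out", "kwargs": {
  "commands": [-1,0.65,1.3,-4,-0.01,0.005,0.011,-1,0.65,1.3,-8,-0.01,0.005,0.011,-1,0.65,1.3,-12.4,-0.01,0.005,0.011,-1,0.65,1.3,-12.4,-0.01,0.005,0.011,-1,0.65,1.3,-12.4,-0.01,0.005,0.011,-1,0.65,1.3,-12.4,-0.01,0.005,0.011]
}}

```text
time_s: 5.67
ee_pos: [0.4377, 0.0406, 0.098]
eef_rot: [3.136, -1.037, 1.115]
force: [0.4, 0.5, 1.0]
grip_width: 0.0941
```

```bash
python3 s.py; python3 - <<'E'
from h import *
w,W=cloud('wrist')
cv2.imwrite('pics/e.png',w)
p=W.reshape(-1,3); p=p[(p[:,2]>.073)&(p[:,2]<.084)&(p[:,0]>.33)&(p[:,0]<.66)&(p[:,1]>0)&(p[:,1]<.33)]
r=cv2.minAreaRect((p[:,:2]*1000).astype(np.float32));print(len(p),r,cv2.boxPoints(r).round().tolist(),np.median(p[:,2]))
E
```

```text
5.6667 q [-0.56  0.34  2.17  1.16  1.2  -2.47] tcp [437.7  40.6  98. ] hold [430.5  26.1 107.6] 
d [ 0.384  0.77  -0.509] n [0.224 0.457 0.861] F [0.4 0.5 1. ] M [-0.25  0.08 -0.03] 0.09405030663228982
turn to theta60: [ 0.011 -0.002 -0.005]
18569 ((480.2728576660156, 126.64839935302734), (288.55029296875, 249.14675903320312), 63.64590072631836) [[305.0, 53.0], [528.0, -58.0], [656.0, 201.0], [433.0, 311.0]] 0.08042972252641047
```

View pics/e.png

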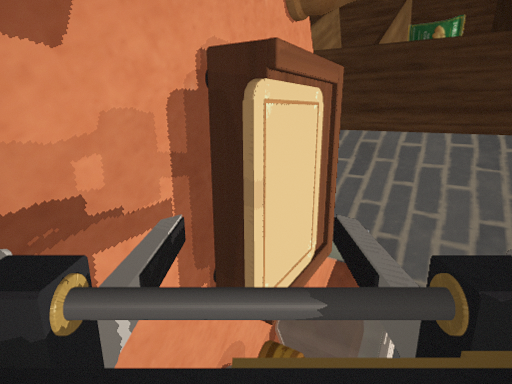

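{"fn": "carry_out", "kwargs": {
  "commands": [-1,0,0,0,0.557,1.117,-0.738,-1,0,0,0,0.557,1.117,-0.738,-1,0,0,0,0.557,1.117,-0.738,-1,0,0,0,0.557,1.117,-0.738,-1,0,0,0,0.557,1.117,-0.738,-1,0,0,0,0.557,1.117,-0.738,-1,0,0,0,0.557,1.117,-0.738,-1,0,0,0,0.557,1.117,-0.738,-1,0,0,0,0.557,1.117,-0.738,-1,0,0,0,0.557,1.117,-0.738,-1,0,0,0,0.557,1.117,-0.738,-1,0,0,0,0.557,1.117,-0.738]
}}

```text
time_s: 6.72
ee_pos: [0.4389, 0.0397, 0.1014]
eef_rot: [-2.11, -0.108, -0.402]
force: [-0.4, 0.5, 0.9]
grip_width: 0.0941
```

{"fn": "carry_out", "kwargs": {
  "commands": [-1,0,0,0,0.557,1.117,-0.738,-1,0,0,0,0.557,1.117,-0.738,-1,0,0,0,0.557,1.117,-0.738,-1,0,0,0,0.557,1.117,-0.738,-1,0,0,0,0.557,1.117,-0.738,-1,0,0,0,0.557,1.117,-0.738,-1,0,0,0,0.557,1.117,-0.738,-1,0,0,0,0.557,1.117,-0.738,-1,0,0,0,0.557,1.117,-0.738,-1,0,0,0,0.557,1.117,-0.738,-1,0,0,0,0.557,1.117,-0.738,-1,0,0,0,0.557,1.117,-0.738]
}}

```text
time_s: 7.72
ee_pos: [0.44, 0.0391, 0.1043]
eef_rot: [-2.758, 0.985, -1.584]
force: [0.2, 0.5, 0.3]
grip_width: 0.0937
```

```bash
sed -i 's/^T=.*/n=-n\nT=np.stack([n,np.cross(D,n),D],1)/; s/.449,.893,0/.443,.8965,0/' s.py; python3 s.py
```

```text
7.7167 q [-0.56  0.32  2.17  1.15  1.21  0.46] tcp [440.   39.1 104.3] hold [432.8  24.7 113.9] 
d [ 0.384  0.768 -0.512] n [-0.007 -0.553 -0.833] F [0.2 0.5 0.3] M [-0.23  0.23 -0.02] 0.09367908272788222
turn to theta60: [ 0.106  0.182 -0.118]
```

{"fn": "carry_out", "kwargs": {
  "commands": [-1,0.04,0.86,-1.43,0.106,0.182,-0.118,-1,0.04,0.86,-1.43,0.106,0.182,-0.118,-1,0.04,0.86,-1.43,0.106,0.182,-0.118,-1,1,2.8,-2.68,0.106,0.182,-0.118,-1,1.96,4.74,-3.92,0.106,0.182,-0.118,-1,1.96,4.74,-3.92,0.106,0.182,-0.118,-1,1.96,4.74,-3.92,0.106,0.182,-0.118]
}}

```text
time_s: 8.3
ee_pos: [0.4601, 0.0868, 0.0667]
eef_rot: [-3.131, 1.047, -2.017]
force: [0.3, -0.2, 0.4]
grip_width: 0.094
```

```bash
python3 s.py; python3 - <<'E'
from h import *
w,W=cloud('wrist');s,_=viewer.camera('scene');t,_=viewer.camera('side')
cv2.imwrite('pics/f.png',np.hstack([cv2.resize(w,(400,300)),cv2.resize(t[165:265,170:300],(390,300),interpolation=3)]))
E
```

```text
8.3 q [-0.43  0.43  2.16  1.3   1.11  0.61] tcp [460.1  86.8  66.7] hold [452.9  72.2  76.1] 
d [ 0.383  0.776 -0.5  ] n [-0.216 -0.451 -0.866] F [ 0.3 -0.2  0.4] M [-0.21  0.25 -0.03] 0.09397601202373099
turn to theta60: [ 0.003  0.005 -0.004]
```

View pics/f.png

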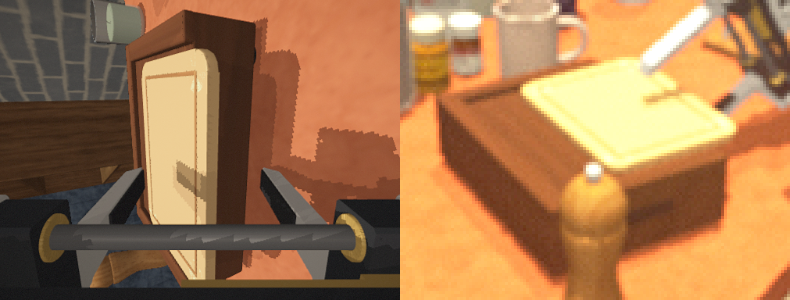

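{"fn": "carry_out", "kwargs": {
  "commands": [1,0,0,0,0,0,0,1,0,0,0,0,0,0,1,0,0,0,0,0,0,1,0,0,0,0,0,0,1,0,0,0,0,0,0,1,0,0,0,0,0,0,1,0,0,0,0,0,0,1,0,0,0,0,0,0],
  "force": 8
}}

```text
time_s: 9.12
ee_pos: [0.4601, 0.0858, 0.0664]
eef_rot: [-3.135, 1.047, -2.023]
force: [0.1, 0.3, -0.2]
grip_width: 0.044
```

```bash
python3 s.py
```

```text
9.1167 q [-0.43  0.43  2.16  1.3   1.11  0.61] tcp [460.1  85.8  66.4] hold [452.8  71.2  75.8] 
d [ 0.385  0.776 -0.5  ] n [-0.219 -0.45  -0.866] F [ 0.1  0.3 -0.2] M [-0.22  0.26  0.02] 0.04402294262260794
turn to theta60: [ 0.002  0.003 -0.   ]
```

{"fn": "carry_out", "kwargs": {
  "commands": [1,0,0,0,0,0,0,1,0,0,0,0,0,0,1,0,0,0,0,0,0,1,0,0,0,0,0,0,1,0,0,0,0,0,0,1,0,0,0,0,0,0,1,0,0,0,0,0,0,1,0,0,0,0,0,0]
}}

```text
time_s: 9.78
ee_pos: [0.4605, 0.0861, 0.0675]
eef_rot: [-3.133, 1.05, -2.021]
force: [0.0, 2.2, 11.6]
grip_width: 0.0246
```

```bash
python3 s.py
```

```text
9.7833 q [-0.43  0.43  2.16  1.3   1.12  0.61] tcp [460.5  86.1  67.5] hold [453.2  71.5  76.9] 
d [ 0.385  0.777 -0.498] n [-0.217 -0.448 -0.867] F [ 0.   2.2 11.6] M [ 1.73 -0.53  0.26] 0.024550737701354002
turn to theta60: [-0.     0.005 -0.001]
```

{"fn": "carry_out", "kwargs": {
  "commands": [1,0,0,0.2,0,0,0,1,0,0,0.4,0,0,0,1,0,0,0.6,0,0,0,1,0,0,0.8,0,0,0,1,0,0,1.0,0,0,0,1,0,0,1.2,0,0,0,1,0,0,1.2,0,0,0],
  "force": 12
}}

```text
time_s: 10.37
ee_pos: [0.4605, 0.0861, 0.0798]
eef_rot: [-3.132, 1.05, -2.02]
force: [-0.2, 0.5, 1.3]
grip_width: 0.0199
```

```bash
python3 s.py
```

```text
10.3667 q [-0.43  0.4   2.16  1.29  1.13  0.64] tcp [460.5  86.1  79.8] hold [453.3  71.5  89.2] 
d [ 0.385  0.777 -0.498] n [-0.216 -0.448 -0.867] F [-0.2  0.5  1.3] M [0.21 0.07 0.04] 0.019914409859789827
turn to theta60: [-0.     0.005 -0.001]
```

{"fn": "carry_out", "kwargs": {
  "commands": [1,0,0,0.6,0,0,0,1,0,0,1.2,0,0,0,1,0,0,1.8,0,0,0,1,0,0,2.4,0,0,0,1,0,0,3.0,0,0,0,1,0,0,3.6,0,0,0,1,0,0,4.2,0,0,0,1,0,0,4.8,0,0,0,1,0,0,5.4,0,0,0,1,0,0,5.4,0,0,0],
  "force": 20
}}

```text
time_s: 11.2
ee_pos: [0.4607, 0.0859, 0.1345]
eef_rot: [-3.13, 1.049, -2.018]
force: [0.8, -0.7, -1.1]
grip_width: 0.0087
```

```bash
python3 s.py; python3 - <<'E'
from h import *
w,W=cloud('wrist');s,_=viewer.camera('scene');t,_=viewer.camera('side')
cv2.imwrite('pics/g.png',np.hstack([cv2.resize(w,(400,300)),cv2.resize(t[135:265,160:320],(390,300),interpolation=3)]))
E
```

```text
11.2 q [-0.43  0.26  2.16  1.22  1.17  0.8 ] tcp [460.7  85.9 134.5] hold [453.4  71.3 143.9] 
d [ 0.386  0.776 -0.498] n [-0.216 -0.449 -0.867] F [ 0.8 -0.7 -1.1] M [-0.54  0.34 -0.04] 0.008700777256198689
turn to theta60: [ 0.001  0.006 -0.001]
```

View pics/g.png

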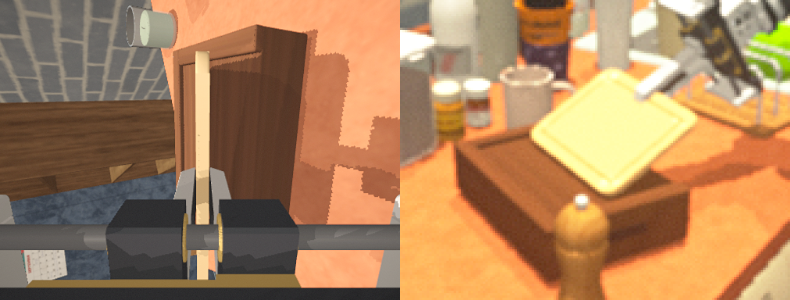

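{"fn": "carry_out", "kwargs": {
  "commands": [1,0,0,3,0,0,0,1,-0.5,-1,7,0,0,0,1,-1,-2,11,0,0,0,1,-1.5,-3,15,0,0,0,1,-1.5,-4,17,0,0,0,1,-1.5,-4,17,0,0,0],
  "force": 40
}}

```text
time_s: 11.85
ee_pos: [0.4461, 0.0445, 0.307]
eef_rot: [-3.119, 1.048, -2.011]
force: [0.2, -0.4, -1.3]
grip_width: 0.0089
```

```bash
cat >> s.py <<'E'
x=-np.array([.203,.979,0]);D=np.array([0,0,-1.]);T=np.stack([x,np.cross(D,x),D],1)
print('turn to rack:',R.from_matrix(T@r.T).as_rotvec().round(3))
E
python3 s.py
```

```text
11.85 q [-0.55 -0.06  2.    1.05  1.45  1.19] tcp [446.1  44.5 307. ] hold [438.8  30.  316.4] 
d [ 0.389  0.775 -0.499] n [-0.212 -0.451 -0.867] F [ 0.2 -0.4 -1.3] M [-0.51  0.41 -0.06] 0.008887588449489392
turn to theta60: [0.004 0.011 0.   ]
turn to rack: [-0.99   0.352  0.225]
```

{"fn": "carry_out", "kwargs": {
  "commands": [1,0,-1,0,-0.99,0.352,0.225,1,0,-2,0,-0.99,0.352,0.225,1,0,-3,0,-0.99,0.352,0.225,1,0,-4,0,-0.99,0.352,0.225,1,0,-5,0,-0.99,0.352,0.225,1,0,-6,0,-0.99,0.352,0.225,1,0,-7,0,-0.99,0.352,0.225,1,0,-8,0,-0.99,0.352,0.225,1,0,-8,0,-0.99,0.352,0.225,1,0,-8,0,-0.99,0.352,0.225,1,0,-8,0,-0.99,0.352,0.225,1,0,-8,0,-0.99,0.352,0.225]
}}

```text
time_s: 12.85
ee_pos: [0.4459, -0.0352, 0.3059]
eef_rot: [3.139, 0.003, -1.775]
force: [-0.2, -0.6, -2.2]
grip_width: 0.0084
```

```bash
python3 s.py; python3 - <<'E'
from h import *
for c in('scene','side'):
    im,W=cloud(c);q=nets.silhouettes(c,'board_center')
    for z in q[:1]:
        p=W[z['region']];p=p[np.isfinite(p[:,0])];print(c,z['confidence'],len(p),np.percentile(p,[3,50,97],axis=0).round(3).tolist())
        m=np.median(p,0);p=p[np.linalg.norm(p-m,axis=1)<.13];print(p.mean(0),np.linalg.svd(p-p.mean(0),full_matrices=False)[2].round(3).tolist())
    if c=='scene': s=im
    else: cv2.imwrite('pics/i.png',np.hstack([cv2.resize(s[120:270,180:380],(400,300),interpolation=3),cv2.resize(im[70:220,190:390],(400,300),interpolation=3)]))
E
```

```text
12.85 q [-0.16  0.01  1.63  0.    1.51  1.61] tcp [445.9 -35.2 305.9] hold [445.9 -35.2 324.7] 
d [-0.001  0.003 -1.   ] n [-0.203 -0.979 -0.003] F [-0.2 -0.6 -2.2] M [0.08 0.07 0.02] 0.008353072651378506
turn to theta60: [ 0.989 -0.343 -0.232]
turn to rack: [-0.003 -0.001 -0.   ]
scene 0.87 1148 [[0.353, -0.054, 0.198], [0.423, -0.033, 0.264], [0.524, -0.015, 0.331]]
[ 0.42840119 -0.03406721  0.26526358] [[-0.925, 0.198, 0.324], [0.318, -0.065, 0.946], [0.208, 0.978, -0.002]]
side 0.59 2345 [[0.356, -0.048, 0.193], [0.438, -0.027, 0.261], [0.537, -0.01, 0.326]]
[ 0.4414166  -0.02761219  0.26073005] [[-0.979, 0.201, 0.038], [-0.036, 0.012, -0.999], [0.201, 0.98, 0.005]]
```

View pics/i.png

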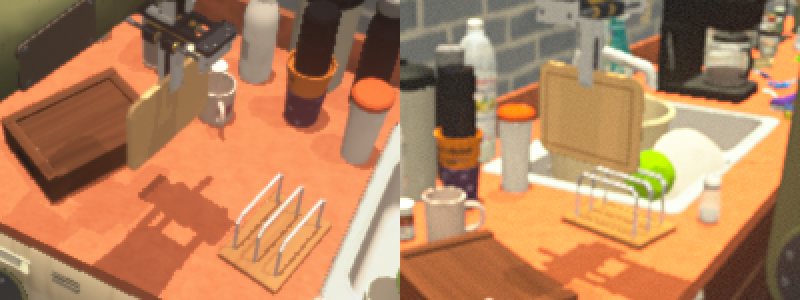

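{"fn": "carry_out", "kwargs": {
  "commands": [1,0.5,-2.9,0,0,0,0,1,1,-5.8,0,0,0,0,1,1.5,-8.7,0,0,0,0,1,2,-11.6,0,0,0,0,1,2.5,-14.5,0,0,0,0,1,2.95,-17.36,0,0,0,0,1,2.95,-17.36,0,0,0,0,1,2.95,-17.36,-3,0,0,0,1,2.95,-17.36,-6,0,0,0,1,2.95,-17.36,-6,0,0,0]
}}

```text
time_s: 13.88
ee_pos: [0.4735, -0.2087, 0.2417]
eef_rot: [3.134, 0.004, -1.777]
force: [0.6, 0.3, -2.5]
grip_width: 0.0089
```

```bash
python3 s.py; python3 - <<'E'
from h import *
for c in('scene','side'):
    im,W=cloud(c);q=nets.silhouettes(c,'board_center')
    p=W[q[0]['region']];p=p[np.isfinite(p[:,0])];print(c,q[0]['confidence'],len(p),'t',np.median(p[:,:2]@[.203,.979]),'s',np.percentile(p[:,:2]@[.979,-.203],[2,98]),'z',np.percentile(p[:,2],[2,98]))
    p=W.reshape(-1,3);p=p[(p[:,2]>.085)&(p[:,2]<.108)&(p[:,0]>.36)&(p[:,0]<.6)&(p[:,1]>-.31)&(p[:,1]<-.15)]
    print(np.histogram(p[:,:2]@[.203,.979],np.arange(-.2,-.06,.006)))
    if c=='scene': s=im
    else: cv2.imwrite('pics/j.png',np.hstack([cv2.resize(s[180:300,260:380],(400,400),interpolation=3),cv2.resize(im[80:200,240:360],(400,400),interpolation=3)]))
E
```

```text
13.8833 q [-0.49  0.21  1.55  0.    1.39  1.29] tcp [ 473.5 -208.7  241.7] hold [ 473.6 -208.9  260.5] 
d [-0.007  0.006 -1.   ] n [-0.205 -0.979 -0.004] F [ 0.6  0.3 -2.5] M [0.17 0.17 0.04] 0.008870976258478156
turn to theta60: [ 0.986 -0.348 -0.233]
turn to rack: [-0.006 -0.007  0.002]
scene 0.71 792 t -0.11077379592553416 s [0.4098995  0.58619061] z [0.13406467 0.26887865]
(array([ 0,  0,  0,  0, 64,  3,  0,  0,  0,  0,  3, 59,  3,  0,  0,  0,  0,
        0,  0,  0,  0,  0,  0]), array([-0.2  , -0.194, -0.188, -0.182, -0.176, -0.17 , -0.164, -0.158,
       -0.152, -0.146, -0.14 , -0.134, -0.128, -0.122, -0.116, -0.11 ,
       -0.104, -0.098, -0.092, -0.086, -0.08 , -0.074, -0.068, -0.062]))
side 0.87 1798 t -0.10119026226332105 s [0.41410542 0.59927994] z [0.13344729 0.26690237]
(array([ 0,  0,  0,  0, 12, 32,  2,  0,  0,  0,  0, 18, 39,  1,  0,  0,  0,
        0, 27, 33,  1,  0,  0]), array([-0.2  , -0.194, -0.188, -0.182, -0.176, -0.17 , -0.164, -0.158,
       -0.152, -0.146, -0.14 , -0.134, -0.128, -0.122, -0.116, -0.11 ,
       -0.104, -0.098, -0.092, -0.086, -0.08 , -0.074, -0.068, -0.062]))
```

View pics/j.png

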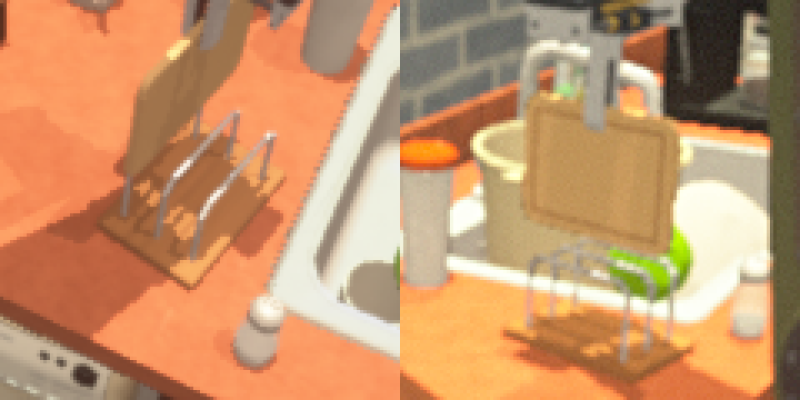

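{"fn": "carry_out", "kwargs": {
  "commands": [1,0.15,0,-2,-0.006,-0.007,0,1,0.15,0,-4,-0.006,-0.007,0,1,0.15,0,-6,-0.006,-0.007,0,1,0.15,0,-8,-0.006,-0.007,0,1,0.15,0,-9.5,-0.006,-0.007,0,1,0.15,0,-9.5,-0.006,-0.007,0,1,0.15,0,-9.5,-0.006,-0.007,0]
}}

```text
time_s: 14.67
ee_pos: [0.478, -0.2099, 0.1553]
eef_rot: [-3.13, -0.004, -1.776]
force: [0.1, -0.7, -0.8]
grip_width: 0.0086
```

{"fn": "carry_out", "kwargs": {
  "commands": [1,0,0,-0.3,0,0,0,1,0,0,-0.6,0,0,0,1,0,0,-0.9,0,0,0,1,0,0,-1.2,0,0,0,1,0,0,-1.2,0,0,0]
}}

```text
time_s: 15.08
ee_pos: [0.4779, -0.2098, 0.1429]
eef_rot: [-3.131, -0.004, -1.776]
force: [-0.8, 0.4, -1.0]
grip_width: 0.0087
```

{"fn": "carry_out", "kwargs": {
  "commands": [1,0,0,-0.3,0,0,0,1,0,0,-0.6,0,0,0,1,0,0,-0.9,0,0,0,1,0,0,-0.9,0,0,0]
}}

```text
time_s: 15.42
ee_pos: [0.4776, -0.2097, 0.1332]
eef_rot: [-3.132, -0.003, -1.776]
force: [-0.4, -0.7, -2.3]
grip_width: 0.0088
```

{"fn": "carry_out", "kwargs": {
  "commands": [1,0,0,-0.2,0,0,0,1,0,0,-0.4,0,0,0,1,0,0,-0.4,0,0,0]
}}

```text
time_s: 15.67
ee_pos: [0.478, -0.2098, 0.1299]
eef_rot: [-3.13, -0.004, -1.776]
force: [-1.7, 1.1, 6.7]
grip_width: 0.0086
```

```bash
python3 s.py
```

```text
15.6667 q [-0.48  0.31  1.7  -0.    1.13  1.29] tcp [ 478.  -209.8  129.9] hold [ 477.8 -209.7  148.7] 
d [ 0.01  -0.006 -1.   ] n [-0.204 -0.979  0.004] F [-1.7  1.1  6.7] M [ 0.27  0.49 -0.03] 0.008585521301145534
turn to theta60: [ 0.999 -0.334 -0.224]
turn to rack: [0.006 0.01  0.001]
```

```bash
cat > m.py <<'E'
from h import *
for c in('scene','side'):
    im,W=cloud(c);q=nets.silhouettes(c,'board_center')
    if not q: print(c,'none');continue
    p=W[q[0]['region']];p=p[np.isfinite(p[:,0])];s=p[:,:2]@[.979,-.203];t=p[:,:2]@[.203,.979]
    k=np.abs(t-np.median(t))<.02;r=cv2.minAreaRect((np.stack([s[k],p[k,2]],1)*1000).astype(np.float32))
    print(c,q[0]['confidence'],k.sum(),'t',np.median(t),'t slope',np.polyfit(p[k,2],t[k],1)[0],'rect',np.round(r[0],1),np.round(r[1],1),r[2],'z',np.percentile(p[:,2],[1,99]))
    ims=[im] if c=='scene' else ims+[im]
cv2.imwrite('pics/k.png',np.hstack([cv2.resize(ims[0][180:300,260:380],(400,400),interpolation=3),cv2.resize(ims[1][80:200,240:360],(400,400),interpolation=3)]))
E
python3 m.py
```

```text
scene 0.89 621 t -0.1112459087308532 t slope 0.010835692973931721 rect [509.1  86.4] [145.9 191.9] 89.79417419433594 z [0.01802846 0.24247685]
side 0.62 1502 t -0.10124970350989329 t slope -0.001328390363755331 rect [512.9  82.9] [142.9 195.8] 89.87403106689453 z [0.01521436 0.15240196]
```

View pics/k.png

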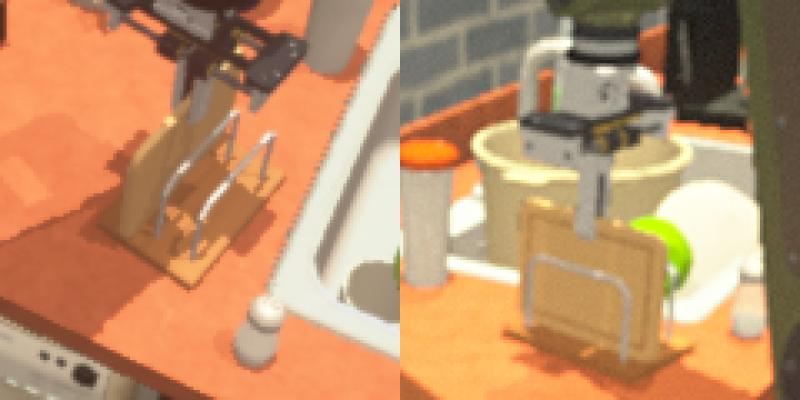

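{"fn": "carry_out", "kwargs": {
  "commands": [1,0,0,0,0,0,0,-1,0,0,0,0,0,0,-1,0,0,0,0,0,0,-1,0,0,0,0,0,0,-1,0,0,0,0,0,0,-1,0,0,0,0,0,0,-1,0,0,0,0,0,0,-1,0,0,0,0,0,0,-1,0,0,0,0,0,0,-1,0,0,0,0,0,0]
}}

```text
time_s: 16.7
ee_pos: [0.478, -0.2098, 0.1299]
eef_rot: [-3.13, -0.004, -1.776]
force: [-0.4, 0.9, 0.4]
grip_width: 0.0654
```

{"fn": "carry_out", "kwargs": {
  "commands": [-1,0,0,0,0,0,0,-1,0,0,0,0,0,0,-1,0,0,2,0,0,0,-1,0,0,5,0,0,0,-1,0,0,9,0,0,0,-1,0,0,13,0,0,0,-1,0,0,15,0,0,0,-1,0,0,15,0,0,0,-1,0,0,15,0,0,0]
}}

```text
time_s: 17.45
ee_pos: [0.4781, -0.2099, 0.2805]
eef_rot: [-3.129, -0.004, -1.776]
force: [-0.5, 0.4, -1.1]
grip_width: 0.0939
```

```bash
python3 s.py; python3 m.py
```

```text
17.45 q [-0.48  0.18  1.49 -0.    1.45  1.29] tcp [ 478.1 -209.9  280.5] hold [ 477.9 -209.8  299.3] 
d [ 0.012 -0.007 -1.   ] n [-0.204 -0.979  0.004] F [-0.5  0.4 -1.1] M [ 0.04  0.1  -0.01] 0.0939029115737596
turn to theta60: [ 1.    -0.333 -0.223]
turn to rack: [0.007 0.012 0.001]
scene 0.61 687 t -0.1116808360960706 t slope 0.015784548966009962 rect [510.4  89.6] [193.5 142.2] 2.093754768371582 z [0.01841515 0.15747216]
side 0.57 1561 t -0.10168181027551115 t slope -0.0020837141179772534 rect [512.3  82.6] [193.6 143.4] 0.07386340945959091 z [0.01387085 0.15272324]
```

View pics/k.png

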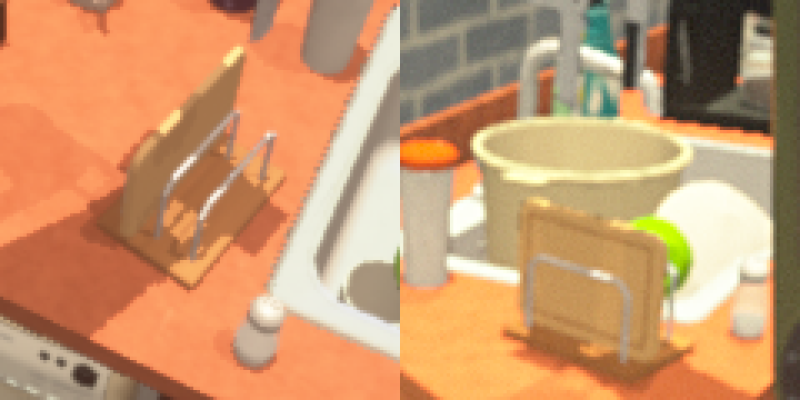

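The board is standing upright in the slot, the gripper has let go of it, and the arm is clear.

```bash
python3 -c "
from station import ticket
print(ticket.hand_in())"
```

```text
the job is handed in; nothing more can be done
None
```

The breakfast board is standing on its long edge in one slot of the rack, and I've handed the job in at about 17.5 s. No verdict was reported.

- **Slide:** I pressed the board with about 14 N and dragged it out. It overhung the open edge by about 38 mm.
- **Grip and lift:** I pinched the edge with the gripper tilted 60° from vertical. The board swung into line with the fingers as I lifted it.
- **Setting down:** I lowered it into the slot nearer the block, felt it touch the foot with 6.7 N upward on the tool, then opened the fingers and backed off.

In the last camera check:
- **Position:** the board stood almost upright, about 20–22 mm from the rack's middle across the slots and within about 5 mm of it along the slot. The lean was at most about 0.02 rad.
- **Centre height:** the two cameras disagreed, with about 83 mm from the side camera and 90 mm from the scene camera. Both are inside the 70–92 mm limit.
- **Gripper:** it was fully open and about 12 cm above the board.
- **Mug, mill and shaker:** I did not measure these again at the end. The arm stayed clear of them, and nothing looked disturbed in the pictures.

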